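Lower the wet saw's blade by four clicks of the depth dial

ROBOT

A 6-joint arm with a two-finger parallel gripper is mounted at the origin on the work surface. World frame = base frame: x ahead of the robot, y to its left, z up, the work surface at z = 0. Lengths are in m, angles in rad, forces in N, time in s.
With the tool pointing down it reaches from about 0.25 to 0.775 m from the base axis. Payload 8.9 kg.
Tool frame: the origin (TCP) lies at the very end of the fingers, on their centre line; the grasp point (between the pads) lies 19 mm behind it (bot.grasp_offset is the distance from the TCP to the grasp point, in m); z points along the fingers, y is the line along which they close (so a half turn about z gives the same grasp; the last joint's range is limited). The gripper opens to 85 mm and grips with 20 to 120 N. Pads are 22 mm wide; open, the fingers measure 114 mm over their backs; the gripper's body (76 mm by 85 mm) begins 54 mm behind the grasp point. The pads swing forward as they close: fully open they stand 13 mm farther back than shut.
Start: joints at [-1.319, 0.291, -0.153, 1.127, 0, 1.431], TCP at [0.2, -0.485, 0.231] pointing down, gripper open.
Joint ranges: [-2.52, 2.52], [-0.91, 1.74], [-1.3, 1.37], [-1.96, 2.02], [-1.52, 1.47], [-3.14, 3.14]. Speed limits (rad/s): [2.22, 2.22, 2.79, 3.14, 3.14, 3.14].

INTERFACE

Orientations are given as a unit quaternion [x, y, z, w].
In Python, from workcell import readout, viewer, job, bot gives the robot as it stands.
- The arm moves only by the shell command python3 -m jog 'ROWS' [FORCE]. ROWS is JSON, one flat list of numbers, 7 for each row, row after row: the turn, a rotation vector about the tool's x, y, z in units of 0.08 rad (1.0 is 0.08 rad), then the shift along the tool's x, y, z in units of 40 mm (1.0 is 40 mm), then the closure, from -1 (fully open) to 1 (shut). In form: [rx, ry, rz, x, y, z, hand, rx, ry, rz, x, y, z, hand, ...]. A call has exactly 10 rows; each row shifts and turns the commanded pose from where the row before left it, along the tool's axes as they then stand; what a row does not reach is not made up. A row lasts 1/12 s, in which the tool goes at most 41.7 mm and 7.16 degrees, less where a joint would pass 70% of its speed; a pose out of reach is approached as far as the arm can. A call with a number of a shift or a turn outside -1 to 1 is refused whole. A call with a gripper value outside its range is refused whole. The fingers move at their own pace and stop on an object; FORCE is the grip in N (left out, the last holds). Time passes only in rows, so rows that do not move let the fingers close, or fill a call up. It gives the time, the measured TCP pose, the force, the opening and the grip force at its end, in the units of the state.
- readout.get_state(): the state, without advancing time (a new reading comes with each control period).
- viewer.snapshot(name): name is "side" or "top"; returns (picture, depth): 384x512x3 uint8, red, green, blue; 384x512 float32, m along the optical axis (not along the pixel's ray), 0 where there is no reading.
- viewer.camera_info(name): a dict with "vertical_fov" (degrees; the focal length in pixels is half the picture's height over the tangent of half this angle, whatever the lens; pixels are square), "cx", "cy" (the principal point, pixels), "origin" and "orientation" of the camera in the world. Camera axes: x right, y up, looking along -z (the intrinsics and any distortion apply to the point x, -y, -z); pixel columns grow to the right and rows downward; lengths in m; the calibration is good to about 2 mm. A picture is of the moment at which its call begins. camera_info takes no time and is no camera call.
- job.sign_off(): hands the job in; it is judged then, once.
The state is a dict: "clock": time; "joint_positions": joint angles; "joint_vel": joint speeds; "joint_torque": joint torques, N m; "tool_pos": TCP position; "tcp_rot": TCP orientation; "force": force on the tool from outside, world axes, zero at the start; "moment": the same for the moment, N m; "grip_width": finger opening in m; "grasp_force": force on a finger pad.
Only numpy, scipy, OpenCV 4.12 (cv2) and the standard library are available. Lean on these libraries where they do the work, as an engineer would, in place of code of your own. Each camera call takes 0.05 s, during which the arm holds its last target. There are 200 camera calls.

TASK

The bench wet saw is to take its next pass 4 mm deeper. With a fingertip against the red finger knob, push the black depth dial on top of the saw's column round clockwise (seen from above) by exactly four clicks, without running past the fourth click or turning the dial back, then take the hand away. Push lightly and do not grip the dial, and leave the rest of the saw and the loose things as they are.

Things in the scene. Friction and masses are not known exactly. Their poses are not given: they have to be found in the camera images.
- depth_dial (a joint): angle of the depth dial about its upright axis (rad): 0 at the start, on a click, growing clockwise seen from above; clicks are 0.5236 rad (30 degrees, 1 mm of blade depth) apart. A spring plunger holds it: about 5 N sideways on the finger knob takes it over a click; past half-way it jumps on to the next click by itself, and let go short of half-way it springs back
- dial_centre (a point): centre of the dial's upper face, on its upright turning axis, 271 mm above the bench: a black fluted wheel, 88 mm across and 16 mm thick, lying flat on top of the saw's column
- finger_knob (a point): middle, half-way up, of the red finger knob: an upright pin 17 mm across and 24 mm tall, fixed on the dial's upper face 30 mm from the dial's axis (its foot 12 mm below this point). It goes round with the dial and may point any way at the start. Else only a flat hub, 26 mm across and 5 mm high, stands on the dial's face
- dial_base: fixed round aluminium cap under the dial, 100 mm across, 8 mm thick, with tick marks round its edge and at its edge (+x of the cap) a small steel block with the spring plunger, reaching 76 mm from the axis and lower than the dial's face. Origin at the centre of its underside; it may be fitted in any direction
- saw: the bench saw, fixed: aluminium pan 320 by 460 mm with a column (40 by 80 mm, 245 mm tall) 100 mm to +x of the origin that carries the dial; grey blade guard, black motor and switch box on the -x side of the column, below 247 mm. Origin at the centre of the underside, on the bench; the blade runs along y
- stone_centre (a point): centre of the loose granite block, 100 by 110 by 25 mm, lying on the saw's black rubber table
- dressing_stick_centre (a point): centre of the loose buff dressing stick, 130 by 50 by 25 mm, lying on the steel deck beside the column
- wrench_centre (a point): middle of the loose steel spanner, 165 mm long and 8 mm thick, lying on the bench
- core_centre (a point): centre of the loose upright stone core, 52 mm across and 70 mm tall, standing on the steel deck beside the column, past the dressing stick

How it is judged:
By the outcome, as a careful person would: the job done as asked, in the order asked, and still so for the second after the job is handed in, with the robot touching nothing.
It also fails if it takes over 42 s, if anything falls off the work surface, if the arm or the gripper's body presses on something with over 40 N, if the wrist force passes 120 N, or if a joint passes its speed limit or range.

## Working session

There is one attempt and no reset: what is moved stays moved. The work goes in short steps, Python scripts to look and compute and a shell command to move; the robot and the scene stay as the last step left them, time stands still between calls to the robot, and variables do not carry over. Pictures are saved under pics/ and viewed, at most 10 in all, crops included, and the job is handed in when it is done.

```bash
ls; mkdir -p pics
python3 - <<'E'
from workcell import readout, viewer
import cv2
s=readout.get_state(); print(s)
for n in("side","top"):
    p,d=viewer.snapshot(n); cv2.imwrite(f"pics/{n}0.png",p[:,:,::-1]); 
    import numpy as np; np.savez(f"{n}0.npz",p=p,d=d); print(n,viewer.camera_info(n))
E
```

```text
pics
{'clock': 0.0, 'joint_positions': array([-1.31931094e+00,  2.91296013e-01, -1.54131163e-01,  1.12669617e+00,
        2.77322363e-06,  1.43148954e+00]), 'joint_vel': array([-2.79732357e-04,  1.30630590e-03, -2.02459090e-03,  2.05015855e-03,
        7.24053543e-05, -4.86638292e-04]), 'joint_torque': array([ 3.34779434e-03, -5.37151337e+01,  3.31361747e+01,  1.61819381e-02,
        2.45039455e-04, -7.92268811e-07]), 'tool_pos': array([ 0.1998738 , -0.48498729,  0.23072233]), 'tcp_rot': array([ 9.80970629e-01,  1.94155054e-01, -3.58116989e-05, -6.62541251e-04]), 'force': array([-0.0570139 , -0.35050075, -0.49398681]), 'moment': array([ 0.02540383,  0.01195328, -0.02686965]), 'grasp_force': 0.0, 'grip_width': 0.08534833730332128}
side {'vertical_fov': 44.4350341332173, 'cx': 254.43118235841754, 'cy': 189.6654009199341, 'origin': array([0.13101854, 1.10123624, 0.78885199]), 'orientation': array([-0.08819395,  0.49153462,  0.85293205, -0.15206072])}
top {'vertical_fov': 57.42130416931445, 'cx': 251.48089120222355, 'cy': 190.85678300952645, 'origin': array([0.3251841 , 0.10612142, 1.14199214]), 'orientation': array([ 0.06038763, -0.06069651, -0.69670262,  0.71223221])}
```

View pics/top0.png

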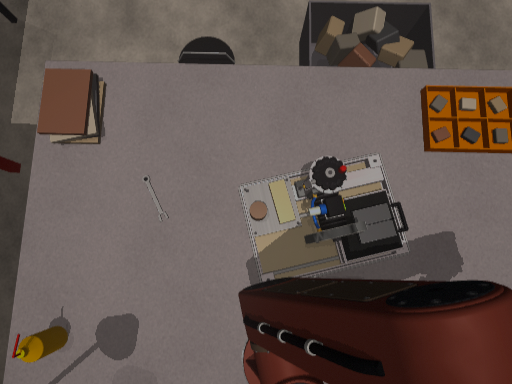

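View pics/side0.png

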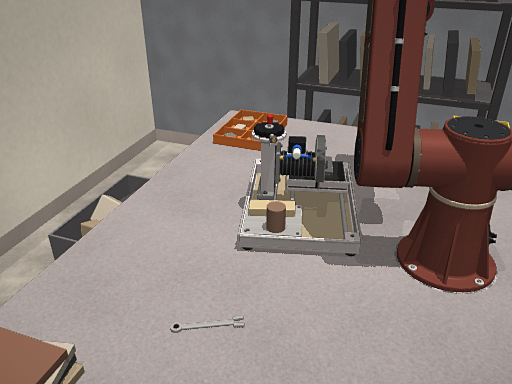

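The top view shows the dial at about (328,174), with the red knob to its right at (343,169). In the side view the dial is at (269,131) and the knob at (270,118). Next I measure both.

```bash
cat > h.py <<'E'
import numpy as np,cv2
from workcell import readout,viewer
from scipy.spatial.transform import Rotation as R
def ray(n,u,v):
    c=viewer.camera_info(n); f=192/np.tan(np.radians(c["vertical_fov"]/2))
    d=R.from_quat(c["orientation"]).apply([(u-c["cx"])/f,-(v-c["cy"])/f,-1]); return c["origin"],d
def onz(n,u,v,z):
    o,d=ray(n,u,v); return o+d*(z-o[2])/d[2]
def red(p,box):
    x0,y0,x1,y1=box; q=p[y0:y1,x0:x1].astype(int)
    m=(q[...,0]>120)&(q[...,1]<60)&(q[...,2]<60)
    v,u=np.nonzero(m); return u+x0,v+y0
def tri(a,b):
    (o1,d1),(o2,d2)=ray("top",*a),ray("side",*b)
    t=np.linalg.lstsq(np.c_[d1,-d2],o2-o1,rcond=None)[0]
    return (o1+d1*t[0]+o2+d2*t[1])/2,np.linalg.norm(o1+d1*t[0]-o2-d2*t[1])
E
python3 - <<'E'
from h import *
T=np.load("top0.npz");S=np.load("side0.npz")
ut,vt=red(T["p"],(300,145,365,205)); us,vs=red(S["p"],(245,100,295,140))
print("top",ut.size,ut.mean(),vt.mean(),"side",us.size,us.mean(),vs.mean())
print("tri",tri((ut.mean(),vt.mean()),(us.mean(),vs.mean())))
print("onz",onz("top",ut.mean(),vt.mean(),.286),onz("side",us.mean(),vs.mean(),.283))
# depth-based: dial face points, top camera
for n,D,box in(("top",T,(295,145,365,205)),("side",S,(240,105,300,160))):
    c=viewer.camera_info(n)
    P=[]
    for v in range(box[1],box[3]):
        for u in range(box[0],box[2]):
            z=D["d"][v,u]
            if z>0:
                o,d=ray(n,u,v); P.append(np.r_[o+d*z,u,v,D["p"][v,u]])
    P=np.array(P); m=(P[:,2]>.264)&(P[:,2]<.279); q=P[m]
    (cx,cy),r=cv2.minEnclosingCircle((q[:,:2]*1000).astype(np.float32)); print(n,m.sum(),np.median(q[:,2]),cx,cy,r,q[:,:2].min(0),q[:,:2].max(0))
    # colour: black pixels
    k=P[P[:,2]>.29]; print("knob top",len(k),k[:,:3].mean(0) if len(k) else "")
for n,D,b in(("top",T,(290,140,370,210)),("side",S,(230,95,310,155))):
    a=cv2.resize(D["p"][b[1]:b[3],b[0]:b[2],::-1],None,fx=5,fy=5,interpolation=0)
    cv2.imwrite(f"pics/{n}crop.png",a); 
a=cv2.imread("pics/topcrop.png");b=cv2.imread("pics/sidecrop.png");h=max(a.shape[0],b.shape[0])
pad=lambda i:cv2.copyMakeBorder(i,0,h-i.shape[0],0,0,0)
cv2.imwrite("pics/crops.png",np.hstack([pad(a),pad(b)]))
E
```

```text
top 22 343.09090909090907 167.9090909090909 side 29 267.48275862068965 118.55172413793103
tri (array([ 0.54011384, -0.12194929,  0.2811279 ]), np.float64(0.004027867570304102))
onz [ 0.53690458 -0.12106944  0.286     ] [ 0.54079348 -0.1177562   0.283     ]Traceback (most recent call last):
  File "<stdin>", line 15, in <module>
  File "h.py", line 5, in ray
    c=viewer.camera_info(n); f=192/np.tan(np.radians(c["vertical_fov"]/2))
ValueError: time passes only in moves, steps and waits
```

```bash
sed -i 's/^def ray/import functools\nci=functools.cache(viewer.camera_info)\ndef ray/; s/c=viewer.camera_info(n)/c=ci(n)/' h.py
python3 - <<'E'
from h import *
T=np.load("top0.npz");S=np.load("side0.npz")
for n,D,box in(("top",T,(295,145,365,205)),("side",S,(240,105,300,160))):
    P=[]
    for v in range(box[1],box[3]):
        for u in range(box[0],box[2]):
            z=D["d"][v,u]
            if z>0:
                o,d=ray(n,u,v); P.append(o+d*z)
    P=np.array(P); q=P[(P[:,2]>.264)&(P[:,2]<.282)]
    (cx,cy),r=cv2.minEnclosingCircle((q[:,:2]*1000).astype(np.float32)); print(n,len(q),np.median(q[:,2]),cx,cy,r)
    k=P[P[:,2]>.288]; print("knob top",len(k),k.mean(0),k[:,:2].min(0),k[:,:2].max(0),k[:,2].max())
a,b=[cv2.resize(D["p"][b[1]:b[3],b[0]:b[2],::-1],None,fx=5,fy=5,interpolation=0) for D,b in((T,(290,140,370,210)),(S,(230,95,310,165)))]
cv2.imwrite("pics/crops.png",np.hstack([a,b]))
E
```

```text
top 890 0.2712051919067862 523.5271606445312 -73.97686767578125 59.298805236816406
knob top 38 [ 0.53519754 -0.11767969  0.29373843] [ 0.52808288 -0.1268046 ] [ 0.54287298 -0.10985336] 0.29784854308458875
side 375 0.2712540790765975 524.388671875 -68.9007339477539 60.14346694946289
knob top 22 [ 0.53290163 -0.11389057  0.29234268] [ 0.52504708 -0.12402354] [ 0.54164379 -0.10891945] 0.29689422296527024
```

View pics/crops.png

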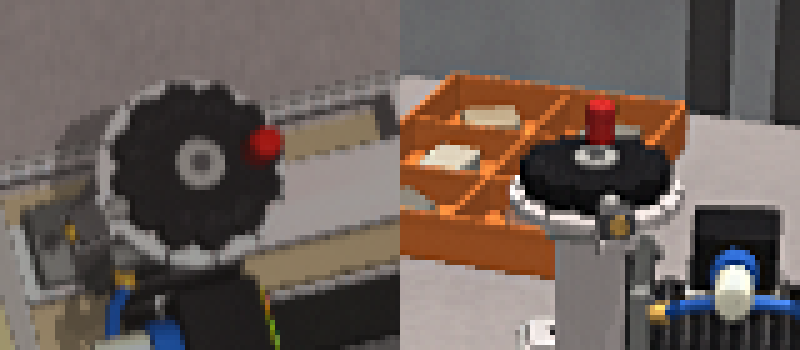

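The crops show the hub at top-view pixel (329.5,171.7) and side-view pixel (269,125.5). The knob is at (342.3,168.3) in the top view and (269.7,119) in the side view. The plunger block faces the side camera.

Run:
```python
from h import *
T=np.load("top0.npz");S=np.load("side0.npz")
for n,D,b in(("top",T,(330,155,355,182)),("side",S,(255,110,285,128))):
    q=D["p"][b[1]:b[3],b[0]:b[2]].astype(int); m=(q[...,0]>90)&(q[...,1]<.45*q[...,0])&(abs(q[...,1]-q[...,2])<30)
    if n=="side": m&=q[...,1]<.3*q[...,0]
    v,u=np.nonzero(m);u=u+b[0];v=v+b[1];print(n,len(u),u.mean(),v.mean(),u.min(),u.max(),v.min(),v.max())
    print(" knob",onz(n,u.mean(),v.mean(),.287 if n=="top" else .283))
for n,u,v in(("top",329.5,171.7),("side",269.1,125.5)): print("hub",n,onz(n,u,v,.276))
print(tri((329.5,171.7),(269.1,125.5)))
# dark disc centre by depth points in top, dark color & z near .271
for n,D,b in(("top",T,(300,145,360,200)),("side",S,(245,110,295,145))):
    P=[]
    for v in range(b[1],b[3]):
        for u in range(b[0],b[2]):
            z=D["d"][v,u]; o,d=ray(n,u,v); x=o+d*z
            if z>0 and abs(x[2]-.271)<.006 and D["p"][v,u].max()<70: P.append(x)
    P=np.array(P); lo,hi=P.min(0),P.max(0); (cx,cy),r=cv2.minEnclosingCircle((P[:,:2]*1000).astype(np.float32))
    print(n,len(P),np.median(P[:,2]),P.mean(0),(lo+hi)/2,hi-lo,cx,cy,r)
```

```text
top 30 342.6666666666667 168.0 340 345 165 171
 knob [ 0.53639945 -0.11973551  0.287     ]
side 44 269.8181818181818 118.70454545454545 267 272 115 123
 knob [ 0.53403887 -0.11895328  0.283     ]
hub top [ 0.52874398 -0.08906755  0.276     ]
hub side [ 0.52485427 -0.08564132  0.276     ]
(array([ 0.5277063 , -0.08974177,  0.27432077]), np.float64(0.002879788109636367))
top 711 0.27122449835365225 [ 0.52640263 -0.08608658  0.27115503] [ 0.52731954 -0.07760601  0.27099098] [0.0825972  0.10436225 0.01181723] 522.9967041015625 -75.53655242919922 57.47550582885742
side 258 0.2712515265814849 [ 0.5228979  -0.07513058  0.27071914] [ 0.52568515 -0.07287572  0.2696339 ] [0.08243408 0.10545055 0.00906484] 521.1405029296875 -71.91642761230469 58.1534423828125
```

```bash
python3 -m jog '[0,0,0,0,0,-0.9,1, 0,0,0,0,0,-0.9,1, 0,0,0,0,0,-0.9,1, 0,0,0,0.75,-0.324,0,1, 0,0,0,0.75,-0.324,0,1, 0,0,0,0.75,-0.324,0,1, 0,0,0,0.75,-0.324,0,1, 0,0,0,0.75,-0.324,0,1, 0,0,0,0.75,-0.324,0,1, 0,0,0,0.75,-0.324,0,1]'
python3 -m jog '[0,0,0,0.75,-0.324,0,1, 0,0,0,0.75,-0.324,0,1, 0,0,0,0.75,-0.324,0,1, 0,0,0,0.75,-0.324,0,1, 0,0,0,0.75,-0.324,0,1, 0,0,0,0.75,-0.324,0,1, 0,0,0,0.75,-0.324,0,1, 0,0,0,0.75,-0.324,0,1, 0,0,0,0.75,-0.324,0,1, 0,0,-1,0,0,0,1]'
python3 -m jog '[0,0,-1,0,0,0,1, 0,0,-1,0,0,0,1, 0,0,-1,0,0,0,1, 0,0,-1,0,0,0,1, 0,0,-1,0,0,0,1, 0,0,-1,0,0,0,1, 0,0,-1,0,0,0,1, 0,0,-1,0,0,0,1, 0,0,-1,0,0,0,1, 0,0,-1,0,0,0,1]'
python3 -m jog '[0,0,-1,0,0,0,1, 0,0,-1,0,0,0,1, 0,0,-1,0,0,0,1, 0,0,-1,0,0,0,1, 0,0,-1,0,0,0,1, 0,0,-1,0,0,0,1, 0,0,-1,0,0,0,1, 0,0,-1,0,0,0,1, 0,0,-1,0,0,0,1, 0,0,-1,0,0,0,1]'
python3 -m jog '[0,0,-1,0,0,0,1, 0,0,-1,0,0,0,1, 0,0,-1,0,0,0,1, 0,0,-1,0,0,0,1, 0,0,-1,0,0,0,1, 0,0,-1,0,0,0,1, 0,0,-1,0,0,0,1, 0,0,-1,0,0,0,1, 0,0,-1,0,0,0,1, 0,0,-1,0,0,0,1]'
```

```text
clock: 0.93
tool_pos: [0.3603, -0.3201, 0.3391]
tcp_rot: [0.981, 0.194, -0.0, -0.0]
force: [0.5, -0.7, 0.5]
grip_width: 0.0002
grasp_force: 0.0
clock: 1.77
tool_pos: [0.5675, -0.1069, 0.3381]
tcp_rot: [0.972, 0.234, 0.0, -0.001]
force: [-0.2, 0.5, -0.6]
grip_width: 0.0
grasp_force: 0.0
clock: 2.6
tool_pos: [0.5646, -0.1108, 0.3389]
tcp_rot: [0.804, 0.595, -0.0, -0.0]
force: [-0.1, -0.9, -0.4]
grip_width: -0.0002
grasp_force: 0.0
clock: 3.43
tool_pos: [0.5646, -0.1108, 0.3389]
tcp_rot: [0.508, 0.861, -0.0, -0.0]
force: [0.6, -0.9, 0.8]
grip_width: 0.0002
grasp_force: 0.0
clock: 4.27
tool_pos: [0.5646, -0.1108, 0.3389]
tcp_rot: [0.133, 0.991, 0.0, -0.0]
force: [1.0, 0.3, -0.1]
grip_width: -0.0002
grasp_force: 0.0
```

```bash
python3 -m jog '[0,0,-1,0,0,0,1, 0,0,-1,0,0,0,1, 0,0,-1,0,0,0,1, 0,0,-1,0,0,0,1, 0,0,-1,0,0,0,1, 0,0,-1,0,0,0,1, 0,0,-0.4,0,0,0.3,1, 0,0,0,0,0,0.35,1, 0,0,0,0,0,0.35,1, 0,0,0,0,0,0.35,1]'
python3 - <<'E'
from h import *
s=readout.get_state(); print(s["tool_pos"],s["joint_positions"],R.from_quat(s["tcp_rot"]).as_matrix()[:,0])
im=[]
for n,b in(("top",(290,130,370,220)),("side",(230,75,310,165))):
    p,d=viewer.snapshot(n); np.savez(n+"1.npz",p=p,d=d); im.append(cv2.resize(p[b[1]:b[3],b[0]:b[2],::-1],None,fx=5,fy=5,interpolation=0))
cv2.imwrite("pics/c1.png",np.hstack(im))
E
```

```text
clock: 5.1
tool_pos: [0.5646, -0.1107, 0.2843]
tcp_rot: [-0.12, 0.993, 0.0, -0.0]
force: [0.9, -0.0, 0.1]
grip_width: 0.0
grasp_force: 0.0
[ 0.56461761 -0.11074484  0.28433267] [-3.20749915e-01  3.68475706e-01  9.69881162e-02  1.29990287e+00
  4.60376015e-05 -5.61993805e-01] [-9.71041419e-01 -2.38910722e-01  4.78216529e-04]
```

View pics/c1.png

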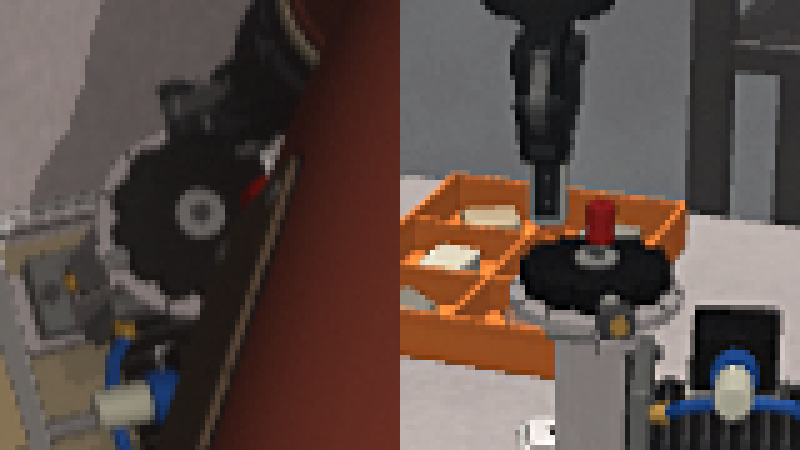

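The side crop shows the closed fingertip at about (259,118), on the +x side of the knob at (270,119) and at knob height, with a clear gap. I ease it in until it touches.

```bash
python3 -m jog '[0,0,0,0.03,0,0,1, 0,0,0,0.03,0,0,1, 0,0,0,0.03,0,0,1, 0,0,0,0.03,0,0,1, 0,0,0,0.03,0,0,1, 0,0,0,0.02,0,0,1, 0,0,0,0.02,0,0,1, 0,0,0,0.02,0,0,1, 0,0,0,0.02,0,0,1, 0,0,0,0.02,0,0,1]'
python3 - <<'E'
from h import *
s=readout.get_state(); print(s["tool_pos"],s["force"],s["moment"])
o,d=ray("side",259.4,118.6); print("tip by side cam", onz("side",259.4,118.6,.284))
E
```

```text
clock: 6.03
tool_pos: [0.555, -0.1133, 0.2853]
tcp_rot: [-0.12, 0.993, -0.0, -0.0]
force: [-0.4, -0.7, 0.4]
grip_width: 0.0001
grasp_force: 0.0
[ 0.55503848 -0.11327287  0.28530484] [-0.44545711 -0.65277291  0.38823789] [ 0.03039336 -0.02564278  0.01637448]
tip by side cam [ 0.56186592 -0.10693224  0.284     ]
```

```bash
python3 -m jog '[0,0,0,0.02,0,0,1, 0,0,0,0.02,0,0,1, 0,0,0,0.02,0,0,1, 0,0,0,0.02,0,0,1, 0,0,0,0.01,0,0,1, 0,0,0,0,0,0,1, 0,0,0,0,0,0,1, 0,0,0,0,0,0,1, 0,0,0,0,0,0,1, 0,0,0,0,0,0,1]'
python3 - <<'E'
from h import *
s=readout.get_state(); print(s["tool_pos"],s["force"],s["moment"])
E
```

```text
clock: 6.87
tool_pos: [0.5525, -0.1139, 0.2854]
tcp_rot: [-0.12, 0.993, 0.0, 0.001]
force: [4.7, 0.8, -1.0]
grip_width: -0.0001
grasp_force: 2.6
[ 0.5524566  -0.1139402   0.28542012] [ 4.65328344  0.78258192 -0.99786455] [ 0.27949147 -1.1079463  -0.06407927]
```

Contact, at 4.7 N and where expected. I now orbit about the dial axis at 2° per row.

```bash
cat > st.py <<'E'
from h import *
s=readout.get_state(); m=R.from_quat(s["tcp_rot"]).as_matrix(); p=s["tool_pos"]
c=m.T@(np.array([.5275,-.089,p[2]])-p)*1000
k=p+m[:,0]*.0195; th=np.degrees(np.arctan2(k[1]+.089,k[0]-.5275))
print("C in tool mm",c.round(1),"knob if touching: bearing",th.round(1),"dial",((-76-th)%360).round(1),"pos",p.round(4),"F tool",(m.T@s["force"]).round(1),"xdir",np.degrees(np.arctan2(m[1,0],m[0,0])).round(1),"q6",s["joint_positions"][5].round(2),"t",s["clock"])
E
python3 st.py
python3 -m jog '[0,0,0.436,0.0266,-0.016,0,1, 0,0,0.436,0.0266,-0.016,0,1, 0,0,0.436,0.0266,-0.016,0,1, 0,0,0.436,0.0266,-0.016,0,1, 0,0,0.436,0.0266,-0.016,0,1, 0,0,0.436,0.0266,-0.016,0,1, 0,0,0.436,0.0266,-0.016,0,1, 0,0,0.436,0.0266,-0.016,0,1, 0,0,0.436,0.0266,-0.016,0,1, 0,0,0.436,0.0266,-0.016,0,1]'
python3 st.py
```

```text
C in tool mm [18.3 30.2 -0. ] knob if touching: bearing -78.5 dial 2.5 pos [ 0.5525 -0.1139  0.2854] F tool [-4.7 -0.4  1. ] xdir -166.2 q6 -0.57 t 6.8667
clock: 7.7
tool_pos: [0.5421, -0.1214, 0.2854]
tcp_rot: [0.055, 0.999, 0.0, 0.001]
force: [2.2, -0.4, -0.5]
grip_width: -0.0002
grasp_force: 1.4
C in tool mm [18.  30.6 -0. ] knob if touching: bearing -99.0 dial 23.0 pos [ 0.5421 -0.1214  0.2854] F tool [-2.2 -0.1  0.5] xdir 173.7 q6 -0.24 t 7.7
```

```bash
cat > look.py <<'E'
from h import *
import sys
p,d=viewer.snapshot("side"); b=(245,95,295,150)
q=p[b[1]:b[3],b[0]:b[2]].astype(int); m=((q[...,0]>90)&(q[...,1]<.3*q[...,0])).astype(np.uint8)
k,l,st,ce=cv2.connectedComponentsWithStats(m)
for i in range(1,k):
    if st[i,4]>8:
        K=onz("side",ce[i][0]+b[0],ce[i][1]+b[1],.283); print(st[i],ce[i]+[b[0],b[1]],K,"rel hub bearing",np.degrees(np.arctan2(K[1]+.0868,K[0]-.5262)), np.hypot(K[1]+.0868,K[0]-.5262))
if len(sys.argv)>1: cv2.imwrite(sys.argv[1],cv2.resize(p[75:165,220:330,::-1],None,fx=6,fy=6,interpolation=0))
E
python3 look.py pics/c2.png; python3 st.py
```

```text
[26 20  6  9 44] [273.06818182 119.18181818] [ 0.52400798 -0.11865352  0.283     ] rel hub bearing -93.93664101326468 0.0319288517250678
C in tool mm [17.7 30.7 -0. ] knob if touching: bearing -99.8 dial 23.8 pos [ 0.5416 -0.1214  0.2853] F tool [-0.7  0.   0.3] xdir 173.6 q6 -0.24 t 7.75
```

View pics/c2.png

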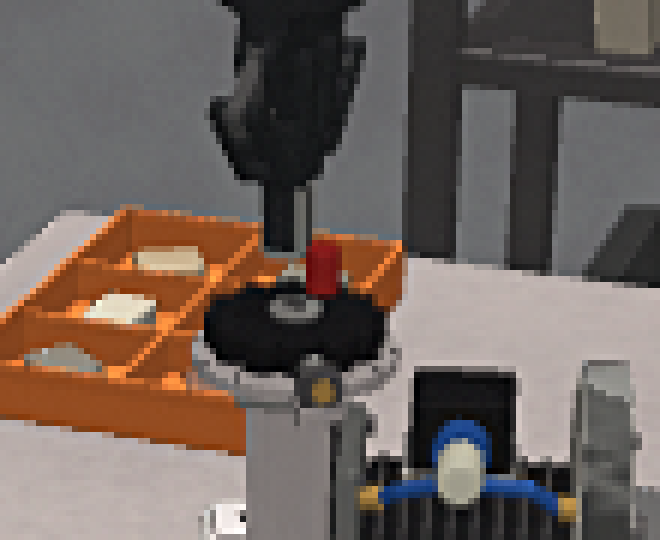

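The knob is at (273,119), about 18–24° round. The force is falling, so the first click is going over. I continue.

```bash
python3 -m jog '[0,0,0.436,0.0266,-0.016,0,1, 0,0,0.436,0.0266,-0.016,0,1, 0,0,0.436,0.0266,-0.016,0,1, 0,0,0.436,0.0266,-0.016,0,1, 0,0,0.436,0.0266,-0.016,0,1, 0,0,0.436,0.0266,-0.016,0,1, 0,0,0.436,0.0266,-0.016,0,1, 0,0,0.436,0.0266,-0.016,0,1, 0,0,0.436,0.0266,-0.016,0,1, 0,0,0,0,0,0,1]'
python3 st.py; python3 look.py
```

```text
clock: 8.58
tool_pos: [0.5323, -0.1247, 0.2855]
tcp_rot: [0.21, 0.978, 0.0, 0.001]
force: [7.3, -0.2, -3.2]
grip_width: -0.0003
grasp_force: 3.0
C in tool mm [19.  30.6 -0. ] knob if touching: bearing -115.1 dial 39.1 pos [ 0.5323 -0.1247  0.2855] F tool [-6.7  2.9  3.2] xdir 155.8 q6 0.06 t 8.5833
[29 21  5  9 43] [275.90697674 120.        ] [ 0.5143244  -0.11543292  0.283     ] rel hub bearing -112.52640019839787 0.03099797032425845
```

```bash
python3 -m jog '[0,0,0.436,0.0266,-0.0165,0,1, 0,0,0.436,0.0266,-0.0165,0,1, 0,0,0.436,0.0266,-0.0165,0,1, 0,0,0.436,0.0266,-0.0165,0,1, 0,0,0.436,0.0266,-0.0165,0,1, 0,0,0.436,0.0266,-0.0165,0,1, 0,0,0.436,0.0266,-0.0165,0,1, 0,0,0,0,0,0,1, 0,0,0,0,0,0,1, 0,0,0,0,0,0,1]'
python3 st.py; python3 look.py
```

```text
clock: 9.47
tool_pos: [0.522, -0.1248, 0.2852]
tcp_rot: [0.326, 0.945, -0.0, -0.0]
force: [0.7, -0.0, 0.3]
grip_width: -0.0001
grasp_force: 0.0
C in tool mm [17.7 31.6 -0. ] knob if touching: bearing -131.3 dial 55.3 pos [ 0.522  -0.1248  0.2852] F tool [-0.6  0.4 -0.3] xdir 141.9 q6 0.29 t 9.4667
[31 22  5  9 44] [277.95454545 120.90909091] [ 0.50664048 -0.11079234  0.283     ] rel hub bearing -129.18829357312762 0.03095492429983767
```

Two clicks are done: the finger is free at about 55°, and the knob's chord gives about 57–60°. Now the third.

```bash
python3 -m jog '[0,0,0.436,0.0266,-0.014,0,1, 0,0,0.436,0.0266,-0.014,0,1, 0,0,0.436,0.0266,-0.014,0,1, 0,0,0.436,0.0266,-0.014,0,1, 0,0,0.436,0.0266,-0.015,0,1, 0,0,0.436,0.0266,-0.015,0,1, 0,0,0.436,0.0266,-0.015,0,1, 0,0,0.436,0.0266,-0.015,0,1, 0,0,0.436,0.0266,-0.015,0,1, 0,0,0.436,0.0266,-0.015,0,1]'
python3 st.py
python3 -m jog '[0,0,0.436,0.0266,-0.016,0,1, 0,0,0.436,0.0266,-0.016,0,1, 0,0,0.436,0.0266,-0.016,0,1, 0,0,0,0,0,0,1, 0,0,0,0,0,0,1, 0,0,0,0,0,0,1, 0,0,0,0,0,0,1, 0,0,0,0,0,0,1, 0,0,0,0,0,0,1, 0,0,0,0,0,0,1]'
python3 st.py; python3 look.py
```

```text
clock: 10.35
tool_pos: [0.512, -0.1225, 0.2855]
tcp_rot: [0.486, 0.874, -0.001, 0.002]
force: [5.0, -6.3, -2.8]
grip_width: 0.0001
grasp_force: 3.7
C in tool mm [20.3 30.8 -0.1] knob if touching: bearing -146.7 dial 70.7 pos [ 0.512  -0.1225  0.2855] F tool [-7.9  0.9  2.8] xdir 121.8 q6 0.64 t 10.35
clock: 11.18
tool_pos: [0.5074, -0.1193, 0.2853]
tcp_rot: [0.531, 0.848, -0.0, -0.0]
force: [0.5, -3.6, -0.7]
grip_width: -0.0004
grasp_force: 1.7
C in tool mm [18.5 31.3 -0. ] knob if touching: bearing -155.9 dial 79.9 pos [ 0.5074 -0.1193  0.2853] F tool [-3.4 -1.1  0.8] xdir 115.9 q6 0.75 t 11.1833
[32 23  5  9 41] [279.        122.3902439] [ 0.50039921 -0.10107466  0.283     ] rel hub bearing -151.0458059103363 0.029486381121319277
```

```bash
python3 -m jog '[0,0,0.436,0.0266,-0.015,0,1, 0,0,0,0,0,0,1, 0,0,0,0,0,0,1, 0,0,0,0,0,0,1, 0,0,0,0,0,0,1, 0,0,0,0,0,0,1, 0,0,0,0,0,0,1, 0,0,0,0,0,0,1, 0,0,0,0,0,0,1, 0,0,0,0,0,0,1]'
python3 st.py; python3 look.py pics/c3.png
```

```text
clock: 12.07
tool_pos: [0.5065, -0.1185, 0.2853]
tcp_rot: [0.545, 0.838, 0.0, -0.0]
force: [-0.0, -0.2, -0.2]
grip_width: -0.0002
grasp_force: 0.0
C in tool mm [18.4 31.1  0. ] knob if touching: bearing -158.1 dial 82.1 pos [ 0.5065 -0.1185  0.2853] F tool [-0.2 -0.1  0.2] xdir 113.9 q6 0.78 t 12.0667
[32 24  6  9 44] [279.18181818 122.93181818] [ 0.49867475 -0.09736046  0.283     ] rel hub bearing -159.00995608099598 0.02948156300762441
```

View pics/c3.png

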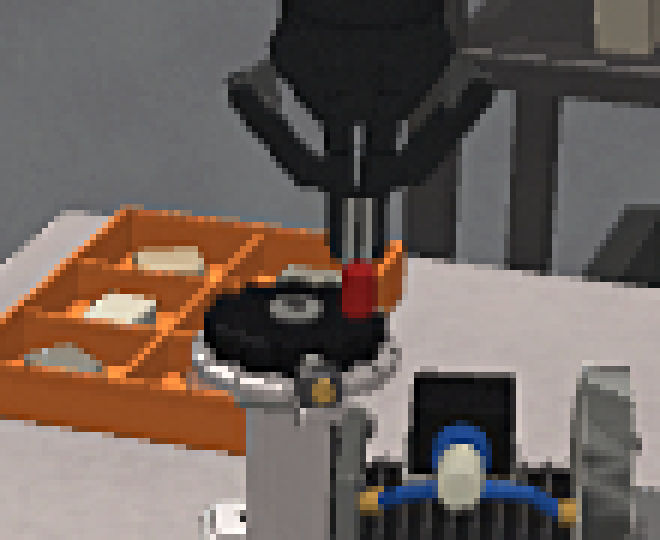

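The third click went over when the finger read about 81°, and the finger is free now. For the fourth I go 24°, then creep in small nudges.

```bash
python3 -m jog '[0,0,0.436,0.0266,-0.015,0,1, 0,0,0.436,0.0266,-0.015,0,1, 0,0,0.436,0.0266,-0.015,0,1, 0,0,0.436,0.0266,-0.015,0,1, 0,0,0.436,0.0266,-0.016,0,1, 0,0,0.436,0.0266,-0.016,0,1, 0,0,0.436,0.0266,-0.016,0,1, 0,0,0.436,0.0266,-0.016,0,1, 0,0,0.436,0.0266,-0.016,0,1, 0,0,0.436,0.0266,-0.016,0,1]'
python3 -m jog '[0,0,0.436,0.0266,-0.016,0,1, 0,0,0.436,0.0266,-0.016,0,1, 0,0,0,0,0,0,1, 0,0,0,0,0,0,1, 0,0,0,0,0,0,1, 0,0,0,0,0,0,1, 0,0,0,0,0,0,1, 0,0,0,0,0,0,1, 0,0,0,0,0,0,1, 0,0,0,0,0,0,1]'
python3 st.py; python3 look.py
```

```text
clock: 12.95
tool_pos: [0.4985, -0.1119, 0.2855]
tcp_rot: [0.684, 0.73, -0.001, 0.002]
force: [2.5, -8.4, -2.1]
grip_width: 0.0003
grasp_force: 4.4
clock: 13.78
tool_pos: [0.4966, -0.1083, 0.2854]
tcp_rot: [0.708, 0.707, -0.0, 0.0]
force: [2.0, -4.6, -1.9]
grip_width: -0.0001
grasp_force: 2.6
C in tool mm [19.3 30.9 -0. ] knob if touching: bearing 179.6 dial 104.4 pos [ 0.4966 -0.1083  0.2854] F tool [-4.6  2.   1.9] xdir 89.9 q6 1.21 t 13.7833
[32 25  5  9 42] [278.95238095 124.0952381 ] [ 0.49664684 -0.08884459  0.283     ] rel hub bearing -176.04238723413457 0.029623801860837646
```

```bash
python3 -m jog '[0,0,0.436,0.0266,-0.016,0,1, 0,0,0,0,0,0,1, 0,0,0,0,0,0,1, 0,0,0,0,0,0,1, 0,0,0.436,0.0266,-0.016,0,1, 0,0,0,0,0,0,1, 0,0,0,0,0,0,1, 0,0,0,0,0,0,1, 0,0,0,0,0,0,1, 0,0,0,0,0,0,1]'
python3 st.py; python3 look.py
```

```text
clock: 14.67
tool_pos: [0.495, -0.1054, 0.2852]
tcp_rot: [0.732, 0.682, 0.0, -0.0]
force: [0.5, 0.2, 0.2]
grip_width: 0.0001
grasp_force: 0.0
C in tool mm [18.6 31.3 -0. ] knob if touching: bearing 174.4 dial 109.6 pos [ 0.495  -0.1054  0.2852] F tool [ 0.2  0.5 -0.2] xdir 85.9 q6 1.29 t 14.6667
[31 25  6 10 45] [278.26666667 124.64444444] [ 0.49722628 -0.08429788  0.283     ] rel hub bearing 175.06427803905038 0.02908155527473261
```

The force is gone, so the fourth click has gone over. I back off and lift away.

```bash
python3 -m jog '[0,0,0,-0.05,0,0,1, 0,0,0,-0.15,0,0,1, 0,0,0,-0.2,0,0,1, 0,0,0,-0.1,0,-0.4,1, 0,0,0,0,0,-0.8,1, 0,0,0,-0.7,0,-0.8,1, 0,0,0,-0.8,0,-0.5,1, 0,0,0,-0.8,0,0,1, 0,0,0,-0.8,0,0,1, 0,0,0,-0.8,0,0,1]'
python3 -m jog '[0,0,0,-0.8,0,0,1, 0,0,0,-0.8,0,0,1, 0,0,0,-0.5,0,0,1, 0,0,0,-0.3,0,0,1, 0,0,0,0,0,0,1, 0,0,0,0,0,0,1, 0,0,0,0,0,0,1, 0,0,0,0,0,0,1, 0,0,0,0,0,0,1, 0,0,0,0,0,0,1]'
python3 look.py
python3 - <<'E'
from h import *
p,d=viewer.snapshot("top"); cv2.imwrite("pics/c4.png",p[:,:,::-1])
q=p.astype(int); 
b=(300,150,355,200); q=q[b[1]:b[3],b[0]:b[2]]
m=(q[...,0]>90)&(q[...,1]<.45*q[...,0])&(abs(q[...,1]-q[...,2])<30); v,u=np.nonzero(m)
K=onz("top",u.mean()+b[0],v.mean()+b[1],.287); C=np.array([.5287,-.0891]); D=K[:2]-C
print(len(u),K,"bearing",np.degrees(np.arctan2(D[1],D[0])),np.hypot(*D),"start",np.degrees(np.arctan2(-.1197+.0891,.5364-.5287)))
E
```

```text
clock: 15.55
tool_pos: [0.4821, -0.2829, 0.3851]
tcp_rot: [0.732, 0.681, 0.0, 0.001]
force: [0.4, -0.7, 0.3]
grip_width: 0.0
grasp_force: 0.0
clock: 16.38
tool_pos: [0.476, -0.3755, 0.3851]
tcp_rot: [0.732, 0.682, 0.0, 0.0]
force: [0.4, 0.5, 0.9]
grip_width: -0.0002
grasp_force: 0.0
[31 25  6 10 51] [278.52941176 124.54901961] [ 0.49674542 -0.08522545  0.283     ] rel hub bearing 176.9400667963372 0.029496630713046597
33 [ 0.49915845 -0.0877731   0.287     ] bearing 177.42820454784174 0.029571332275579416 start -75.87567700189845
```

View pics/c4.png

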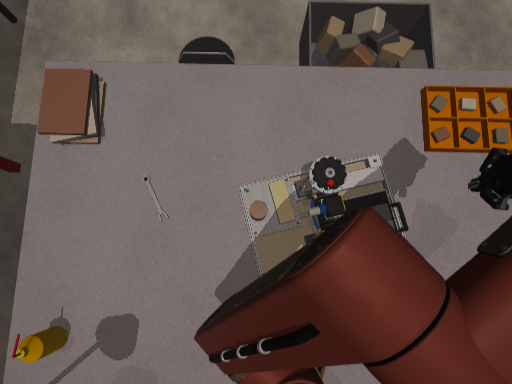

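Both cameras put the knob near 107–114° by centroid, which is coarse. I check it against predicted pixels for 90°, 105° and 120°.

Run:
```python
from h import *
def proj(n,P):
    c=ci(n); f=192/np.tan(np.radians(c["vertical_fov"]/2)); q=R.from_quat(c["orientation"]).inv().apply(np.array(P)-c["origin"])
    return np.array([c["cx"]-f*q[0]/q[2],c["cy"]+f*q[1]/q[2]])
def cen(n,p):
    b=(315,150,355,200) if n=="top" else (255,105,290,145)
    q=p[b[1]:b[3],b[0]:b[2]].astype(float)
    w=np.clip(q[...,0]-1.6*np.maximum(q[...,1],q[...,2])-25,0,None); 
    if n=="side": w[q[...,1]>.33*q[...,0]]=0
    k,l,st,ce=cv2.connectedComponentsWithStats((w>0).astype(np.uint8)); i=1+st[1:,4].argmax(); w=w*(l==i)
    v,u=np.mgrid[b[1]:b[3],b[0]:b[2]]; return np.array([(w*u).sum(),(w*v).sum()])/w.sum(),st[i]
ims=[]
for n in("top","side"):
    a=np.load(n+"0.npz")["p"]; p,_=viewer.snapshot(n); np.savez(n+"2.npz",p=p)
    c0,s0=cen(n,a); c1,s1=cen(n,p); print(n,c0,s0,c1,s1,"shift",c1-c0)
    z=.288 if n=="top" else .283
    for C in((.5275,-.089),):
      K=lambda t:np.r_[C+.03*np.array([np.cos(t),np.sin(t)]),z]
      for t0 in(-73,-76,-79):
        print(t0,[(g,(proj(n,K(np.radians(t0-g)))-proj(n,K(np.radians(t0)))).round(1).tolist()) for g in(90,105,120,150)])
    if n=="top": ims=[cv2.resize(i[145:205,298:358,::-1],None,fx=6.5,fy=6.5,interpolation=cv2.INTER_CUBIC) for i in(a,p)]
cv2.imwrite("pics/c5.png",np.hstack(ims))
```

```text
top [342.7601595  168.10952745] [24 15  8  8 43] [330.00920865 182.28629183] [11 29  8  8 46] shift [-12.75095084  14.17676439]
-73 [(90, [-7.7, 14.5]), (105, [-10.8, 15.0]), (120, [-13.9, 14.6]), (150, [-19.5, 11.6])]
-76 [(90, [-8.5, 14.1]), (105, [-11.6, 14.4]), (120, [-14.7, 13.8]), (150, [-20.1, 10.6])]
-79 [(90, [-9.2, 13.6]), (105, [-12.4, 13.7]), (120, [-15.5, 13.0]), (150, [-20.7, 9.5])]
side [269.80712038 118.28857901] [12 10  6  9 51] [278.51364959 123.88733497] [21 15  6 10 53] shift [8.70652921 5.59875597]
-73 [(90, [10.2, 4.1]), (105, [9.8, 5.1]), (120, [8.7, 6.1]), (150, [4.8, 7.5])]
-76 [(90, [9.7, 4.3]), (105, [9.1, 5.3]), (120, [7.9, 6.3]), (150, [3.7, 7.6])]
-79 [(90, [9.1, 4.5]), (105, [8.4, 5.5]), (120, [7.0, 6.4]), (150, [2.7, 7.6])]
```

View pics/c5.png

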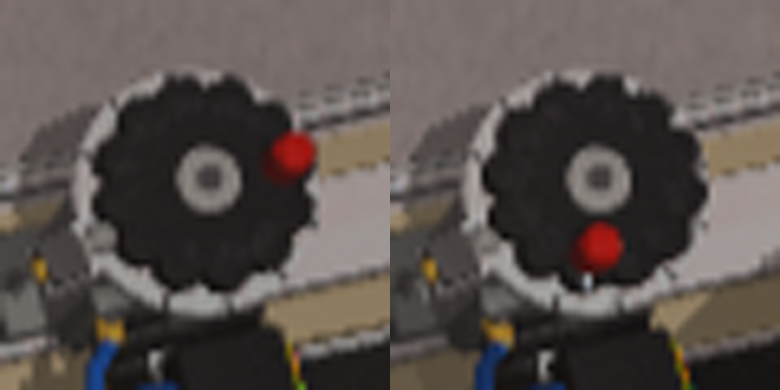

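The right crop shows the knob at the dial's lower side, but centroids give 110–115°. The dial's fluted rim gives a sharper angle, so I register its pattern before and after.

Run:
```python
from h import *
c=ci("top"); f=192/np.tan(np.radians(c["vertical_fov"]/2)); Ri=R.from_quat(c["orientation"]).inv()
a=np.load("top0.npz")["p"];b=np.load("top2.npz")["p"]
ang=np.radians(np.arange(0,360,1.)); rs=np.arange(.034,.049,.0005)
def unw(p,C):
    A,Q=np.meshgrid(ang,rs); P=np.stack([C[0]+Q*np.cos(A),C[1]+Q*np.sin(A),np.full_like(A,.269)],-1)
    q=Ri.apply((P-c["origin"]).reshape(-1,3)).reshape(P.shape)
    u=c["cx"]-f*q[...,0]/q[...,2]; v=c["cy"]+f*q[...,1]/q[...,2]
    return cv2.remap(cv2.cvtColor(p,cv2.COLOR_RGB2GRAY),u.astype(np.float32),v.astype(np.float32),cv2.INTER_CUBIC).astype(float)
def rim(p,C):
    g=unw(p,C); dark=(g<75); return np.clip((75-g)/40,0,1).sum(0)*.5+34   # mm, rim radius
# centre: remove first harmonic of rim radius
C=np.array([.5285,-.0885])
for _ in range(6):
    r=rim(a,C); r2=rim(b,C); 
    m=np.minimum(r,r2); ok=(r>38)&(r2>38)&(r<47.5)&(r2<47.5)
    A=np.c_[np.ones(360),np.cos(ang),np.sin(ang)][ok]; k=np.linalg.lstsq(A,((r+r2)/2)[ok],rcond=None)[0]; C=C+k[1:]/1000*.7
print("C",C,"r",k[0],ok.sum())
for n in range(6,25):
    z=[]
    for p in(a,b):
        r=rim(p,C); o=(r>38)&(r<47.5); A=np.c_[np.ones(360),np.cos(ang),np.sin(ang),np.cos(2*ang),np.sin(2*ang),np.cos(n*ang),np.sin(n*ang)][o]
        k=np.linalg.lstsq(A,r[o],rcond=None)[0]; z.append(k[5]+1j*k[6])
    print(n,abs(z[0]).round(2),abs(z[1]).round(2),"ccw phase deg of dial mod",round(360/n,1),":",(np.degrees(np.angle(z[1]/z[0])*-1)/-n).round(2))
for nme,p in(("0",a),("2",b)):
    q=p.astype(int); bx=(315,150,355,200); q=q[150:200,315:355]; w=(q[...,0]>90)&(q[...,1]<.45*q[...,0])&(abs(q[...,1]-q[...,2])<30)
    v,u=np.nonzero(w); K=onz("top",u.mean()+315,v.mean()+150,.287)[:2]-C; print(nme,np.hypot(*K),np.degrees(np.arctan2(K[1],K[0])))
```

```text
C [ 0.52704107 -0.08861722] r 42.06407934579002 340
6 0.22 0.1 ccw phase deg of dial mod 60.0 : 11.55
7 0.16 0.09 ccw phase deg of dial mod 51.4 : -4.73
8 0.2 0.13 ccw phase deg of dial mod 45.0 : 16.63
9 0.23 0.08 ccw phase deg of dial mod 40.0 : 2.98
10 0.42 0.23 ccw phase deg of dial mod 36.0 : 9.04
11 0.12 0.18 ccw phase deg of dial mod 32.7 : 12.35
12 2.11 2.07 ccw phase deg of dial mod 30.0 : 9.5
13 0.2 0.29 ccw phase deg of dial mod 27.7 : -0.59
14 0.55 0.77 ccw phase deg of dial mod 25.7 : 7.28
15 0.23 0.07 ccw phase deg of dial mod 24.0 : 9.05
16 0.09 0.07 ccw phase deg of dial mod 22.5 : -1.7
17 0.29 0.08 ccw phase deg of dial mod 21.2 : 0.15
18 0.04 0.15 ccw phase deg of dial mod 20.0 : -7.19
19 0.16 0.19 ccw phase deg of dial mod 18.9 : 4.07
20 0.16 0.03 ccw phase deg of dial mod 18.0 : -4.7
21 0.1 0.15 ccw phase deg of dial mod 17.1 : -6.87
22 0.17 0.18 ccw phase deg of dial mod 16.4 : -1.74
23 0.01 0.17 ccw phase deg of dial mod 15.7 : 6.76
24 0.34 0.48 ccw phase deg of dial mod 15.0 : -5.03
0 0.03249503602971727 -73.26208370327284
2 0.027895391328800197 178.26595001070527
```

The 12-flute pattern agrees in both frames and puts the dial about 9.5° short of the fourth click, at roughly 110.5°. I check whether it is still moving.

```bash
cat > fl.py <<'E'
from h import *
c=ci("top"); f=192/np.tan(np.radians(c["vertical_fov"]/2)); Ri=R.from_quat(c["orientation"]).inv()
ang=np.radians(np.arange(0,360,1.)); rs=np.arange(.034,.049,.0005); C=np.array([.52704,-.08862])
def rim(p):
    A,Q=np.meshgrid(ang,rs); P=np.stack([C[0]+Q*np.cos(A),C[1]+Q*np.sin(A),np.full_like(A,.269)],-1)
    q=Ri.apply((P-c["origin"]).reshape(-1,3)).reshape(P.shape)
    g=cv2.remap(cv2.cvtColor(p,cv2.COLOR_RGB2GRAY),(c["cx"]-f*q[...,0]/q[...,2]).astype(np.float32),(c["cy"]+f*q[...,1]/q[...,2]).astype(np.float32),cv2.INTER_CUBIC).astype(float)
    return np.clip((75-g)/40,0,1).sum(0)*.5+34
def ph(p,sel=slice(None)):
    r=rim(p); o=(r>38)&(r<47.5); k0=np.zeros(360,bool); k0[sel]=1; o&=k0
    A=np.c_[np.ones(360),np.cos(ang),np.sin(ang),np.cos(2*ang),np.sin(2*ang),np.cos(12*ang),np.sin(12*ang)][o]
    k=np.linalg.lstsq(A,r[o],rcond=None)[0]; return k[5]+1j*k[6]
def cw(p,sel=slice(None)): return -np.degrees(np.angle(ph(p,sel)/ph(np.load("top0.npz")["p"],sel)))/12
if __name__=="__main__":
    p,_=viewer.snapshot("top"); np.savez("topL.npz",p=p); print("cw mod30",cw(p),[round(cw(p,slice(i,i+120)),1) for i in(0,60,120,180,240)])
    p1=np.load("top1.npz")["p"]; print("pre-push, visible sector",cw(p1,slice(20,200)))
E
python3 -m jog '[0,0,0,0,0,0,1, 0,0,0,0,0,0,1, 0,0,0,0,0,0,1, 0,0,0,0,0,0,1, 0,0,0,0,0,0,1, 0,0,0,0,0,0,1, 0,0,0,0,0,0,1, 0,0,0,0,0,0,1, 0,0,0,0,0,0,1, 0,0,0,0,0,0,1]'
python3 fl.py; python3 look.py
```

```text
clock: 17.42
tool_pos: [0.4757, -0.3764, 0.3847]
tcp_rot: [0.732, 0.681, 0.0, 0.0]
force: [0.1, 0.1, 0.5]
grip_width: -0.0
grasp_force: 0.0
cw mod30 -9.498921104721564 [np.float64(-8.6), np.float64(-9.7), np.float64(-10.3), np.float64(-10.5), np.float64(-9.6)]
pre-push, visible sector -0.11889557245803183
[31 25  6 10 51] [278.52941176 124.54901961] [ 0.49674542 -0.08522545  0.283     ] rel hub bearing 176.9400667963372 0.029496630713046597
```

The dial rests stably at 110.5°. Friction holds it 9.5° short of the fourth click, though past half-way. I go back behind the knob and ease it forward onto the click.

```bash
python3 -m jog '[0,0,0,0.7,0,0,1, 0,0,0,0.8,0,0,1, 0,0,0,0.8,0,0,1, 0,0,0,0.8,0,0,1, 0,0,0,0.8,0,0,1, 0,0,0,0.8,0,0,1, 0,0,0,0.8,0,0,1, 0,0,0,0.5,0,0.2,1, 0,0,0,0.3,0,0.5,1, 0,0,0,0,0,0.6,1]'
python3 -m jog '[0,0,0,0,0,0.6,1, 0,0,0,0,0,0.6,1, 0,0,0,0.15,0,0,1, 0,0,0,0.15,0,0,1, 0,0,0,0.1,0,0,1, 0,0,0,0.05,0,0,1, 0,0,0,0.02,0,0,1, 0,0,0,0,0,0,1, 0,0,0,0,0,0,1, 0,0,0,0,0,0,1]'
python3 st.py; python3 look.py
```

```text
clock: 18.35
tool_pos: [0.4945, -0.1229, 0.3336]
tcp_rot: [0.731, 0.682, 0.001, 0.001]
force: [0.8, -1.1, -0.7]
grip_width: 0.0004
grasp_force: 0.0
clock: 19.18
tool_pos: [0.4952, -0.1065, 0.285]
tcp_rot: [0.732, 0.681, 0.0, 0.0]
force: [0.2, -1.5, 0.1]
grip_width: 0.0002
grasp_force: 0.0
C in tool mm [19.7 30.9  0. ] knob if touching: bearing 176.3 dial 107.7 pos [ 0.4952 -0.1065  0.285 ] F tool [-1.5  0.3 -0.1] xdir 85.9 q6 1.29 t 19.1833
[31 25  6 10 45] [278.26666667 124.64444444] [ 0.49722628 -0.08429788  0.283     ] rel hub bearing 175.06427803905038 0.02908155527473261
```

```bash
python3 -m jog '[0,0,0.436,0.0266,-0.016,0,1, 0,0,0.436,0.0266,-0.016,0,1, 0,0,0.436,0.0266,-0.016,0,1, 0,0,0.436,0.0266,-0.016,0,1, 0,0,0.218,0.0133,-0.008,0,1, 0,0,0,0,0,0,1, 0,0,0,0,0,0,1, 0,0,0,0,0,0,1, 0,0,0,0,0,0,1, 0,0,0,0,0,0,1]'
python3 st.py; python3 look.py; python3 fl.py;  python3 - <<'E'
import cv2,numpy as np
p=np.load("topL.npz")["p"]; cv2.imwrite("pics/c6.png",cv2.resize(p[145:205,298:358,::-1],None,fx=6.5,fy=6.5,interpolation=cv2.INTER_CUBIC))
E
```

```text
clock: 20.07
tool_pos: [0.4929, -0.1012, 0.2847]
tcp_rot: [0.783, 0.622, 0.0, 0.0]
force: [-0.2, 0.2, 0.6]
grip_width: -0.0001
grasp_force: 0.1
C in tool mm [19.7 31.   0. ] knob if touching: bearing 167.3 dial 116.7 pos [ 0.4929 -0.1012  0.2847] F tool [ 0.2 -0.2 -0.6] xdir 76.9 q6 1.45 t 20.0667
[31 26  5  9 42] [277.95238095 125.0952381 ] [ 0.49704292 -0.08082434  0.283     ] rel hub bearing 168.41777353296862 0.029763131404148976
cw mod30 -1.648673762233252 [np.float64(-1.8), np.float64(-2.6), np.float64(-2.0), np.float64(0.5), np.float64(-0.8)]
pre-push, visible sector -0.11889557245803183
```

View pics/c6.png

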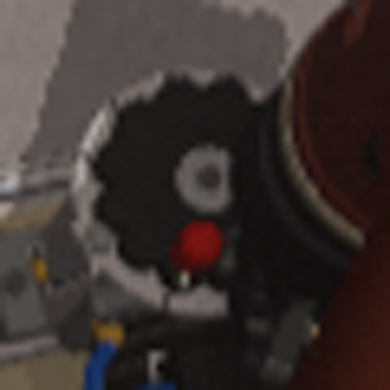

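The dial is now within about 2° of the fourth click and the force is near zero. One last 1.5° nudge, then away.

```bash
python3 -m jog '[0,0,0.33,0.02,-0.012,0,1, 0,0,0,0,0,0,1, 0,0,0,0,0,0,1, 0,0,0,0,0,0,1, 0,0,0,-0.05,0,0,1, 0,0,0,-0.15,0,0,1, 0,0,0,-0.3,0,0,1, 0,0,0,-0.1,0,-0.5,1, 0,0,0,0,0,-0.8,1, 0,0,0,0,0,-0.8,1]'
python3 -m jog '[0,0,0,-0.8,0,-0.4,1, 0,0,0,-0.8,0,0,1, 0,0,0,-0.8,0,0,1, 0,0,0,-0.8,0,0,1, 0,0,0,-0.8,0,0,1, 0,0,0,-0.8,0,0,1, 0,0,0,-0.8,0,0,1, 0,0,0,-0.4,0,0,1, 0,0,0,0,0,0,1, 0,0,0,0,0,0,1]'
python3 st.py; python3 fl.py; python3 look.py
```

```text
clock: 21.0
tool_pos: [0.4855, -0.1245, 0.3691]
tcp_rot: [0.792, 0.611, -0.001, -0.001]
force: [0.1, -0.3, 0.1]
grip_width: 0.0001
grasp_force: 0.0
clock: 21.83
tool_pos: [0.4253, -0.3566, 0.3843]
tcp_rot: [0.792, 0.611, 0.0, -0.0]
force: [0.0, -0.6, 0.0]
grip_width: 0.0002
grasp_force: 0.0
C in tool mm [2.848e+02 3.080e+01 2.000e-01] knob if touching: bearing -111.4 dial 35.4 pos [ 0.4253 -0.3566  0.3843] F tool [-0.6  0.2 -0. ] xdir 75.3 q6 1.0 t 21.8333
cw mod30 -0.2002027258006677 [np.float64(-0.0), np.float64(-0.1), np.float64(0.2), np.float64(-0.6), np.float64(-0.5)]
pre-push, visible sector -0.11889557245803183
[30 26  6  9 46] [277.63043478 125.04347826] [ 0.4980101  -0.08087588  0.283     ] rel hub bearing 168.13197289644017 0.028805648855843077
```

```bash
python3 -c "
from workcell import job
print(job.sign_off())"
```

```text
the job is handed in; nothing more can be done
None
```

The depth dial was pushed clockwise four clicks and rests within about 0.2° of the fourth by camera; it first stuck about 9.5° short, so I nudged it on from behind, withdrew the hand clear, and handed the job in at about 22 s.

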